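# Isolate a power box and release its terminal cover

### The arm

A 6-joint arm with a two-finger parallel gripper is mounted at the origin on a cart in front of the work surface, level with it; the furniture and walls round the work are solid. World frame = base frame: x ahead of the robot, y to its left, z up, the work surface at z = 0. Lengths are in m, angles in rad, forces in N, time in s.
With the tool pointing down it reaches from about 0.325 to 0.775 m from the base axis. Payload 9.3 kg.
Tool frame: the origin (TCP) lies midway between the tips of the shut fingers; the grasp point (between the pads) lies 19 mm behind it; x points along the fingers, y is the direction in which the jaws open and shut, and the axes are right-handed (so a half turn about x gives the same grasp; the last joint's range is limited). The gripper opens to 85 mm and grips with 20 to 120 N. Pads are 22 mm wide; open, the fingers measure 114 mm over their backs; the gripper's body (76 mm by 85 mm) begins 54 mm behind the grasp point. The pads swing forward as they close: fully open they stand 13 mm farther back than shut.
Start: joints at [-1.438, 0.259, 0.021, 1.334, 0, 1.418], TCP at [0.155, -0.528, 0.231] pointing down, gripper open.
Joint ranges: [-3.04, 3.04], [-0.91, 1.82], [-1.04, 1.36], [-1.92, 1.95], [-1.52, 1.45], [-3.14, 3.14]. Speed limits (rad/s): [2.22, 2.22, 2.79, 3.14, 3.14, 3.14].

### API

Orientations are given as a unit quaternion [x, y, z, w].
In Python, from workcell import robot gives the robot as it stands. The module is installed in compiled form; this text tells all that it offers.
- The arm moves only by the shell command python3 -m inch 'ROWS' [FORCE]. ROWS is JSON, a list of rows, each a list of 7 numbers: the finger opening in mm, from 0 to 85.4, then the shift along the tool's x, y, z in mm, then the turn, a rotation vector about the tool's x, y, z in degrees. In form: [[jaw, dx, dy, dz, ax, ay, az], ...]. A call has 1 to 20 rows; each row shifts and turns the pose as measured when the row begins, along the tool's axes as they then stand; what a row does not reach is not made up. A row lasts 1/12 s, in which the tool goes at most 41.7 mm and 7.16 degrees, less where a joint would pass 70% of its speed; a pose out of reach is approached as far as the arm can. A call with a gripper value outside its range is refused whole. The fingers move at their own pace and stop on an object; FORCE is the grip in N (left out, the last holds). Time passes only in rows, so rows that do not move let the fingers close. It gives the time, the measured TCP pose, the force and the opening at its end, in the units of the state.
- robot.get_state(): the state, without advancing time (a new reading comes with each control period).
- robot.read_camera(name): name is "scene" or "top" or "wrist"; returns (picture, depth): 400x640x3 uint8, blue, green, red; 400x640 float32, m along the optical axis (not along the pixel's ray), 0 where there is no reading.
- robot.camera_params(name): a dict with "camera_matrix" (3x3 intrinsics, pixels), "R" (3x3) and "t" (3): a world point X has camera coordinates R X + t. Camera axes: x right, y down, z forward; pixel columns grow to the right and rows downward; lengths in m; the calibration is good to about 2 mm. A picture is of the moment at which its call begins: read the wrist's pose just before it. camera_params takes no time and is no camera call; for the wrist camera it gives the pose at the moment of the call.
- robot.finish_job(): hands the job in, once; it reports no verdict.
Trained networks look in the newest picture that a camera, given by its name, has taken for a name from the list of things; names that differ only in an ending like _2 or _b are one class to them, and where a whole thing is asked for, a point or a joint stands for the part that bears it (a point fixed in the world has none). Each returns a list of dicts, best first, with "p" (0 to 1); they miss things now and then, are a little off and sometimes report something else, mostly with a low value. They report only what shows in the picture. A call takes as long as a camera call. They do not tell look-alikes from the thing itself.
- robot.find_in(camera, thing): "point" ([x, y, z] in m, in world coordinates, good to about 4 mm: the middle of the surface that is visible of it).
- robot.outline_of(camera, thing): "region" (400x640 bool, what is visible of it).
The state is a dict: "time_s": time; "joint_pos": joint angles; "dq": joint speeds; "tau": joint torques, N m; "tool_pos": TCP position; "eef_rot": TCP orientation; "force": force on the tool from outside, world axes, zero at the start; "ft_torque": the same for the moment, N m; "finger_gap": finger opening in m.
Only numpy, scipy, OpenCV 4.12 (cv2) and the standard library are available. Lean on these libraries where they do the work, as an engineer would, in place of code of your own. Each camera call takes 0.05 s, during which the arm holds its last target. There are 200 camera calls.

### The job

Swing the black handle of the grey isolator box clockwise to off, so that the hole in its tab lines up with the hole in the fixed padlock lug and a padlock could go through both. Leave it so; then take the slotted panel key and with it, not with the fingers, turn each of the two captive cover screws anticlockwise to its stop, in either order. At the end stand the key upright on the table again, and do not push about the tin, the spice jar and the mug that stand beside the box.

Things in the scene. Friction and masses are not known exactly. Their poses are not given: they have to be found in the camera images.
- isolator: Grey painted box, 180 (x) x 290 (y) x 55 mm high, fixed on the table. Origin at the centre of its underside; z up. On its top: the handle at +y, a terminal cover with two screws at -y. Its top is 55 mm above the table.
- handle (a joint): Hinge of the black handle about a vertical axis through point handle_pivot. 0 = on; it grows as the handle turns clockwise seen from above; 1.30 rad = off, holes in line; it can overshoot to its stop at 1.65. Starts between 0 and 0.2. Held by friction (0.15 N m), it stays where it is left; no spring, no detent.
- handle_pivot (a point): Point on the handle's vertical axis, 86 mm above the table, 30 mm to +y of the box's centre. Axes as the box.
- handle_grip (a point): Middle of the handle's black lever, 40 mm out from the axis and 86 mm above the table: the place to grip. The lever is an upright blade 14 mm thick and 34 mm tall (its top 100 mm, its underside 66 mm above the table) that runs from 18 mm behind the axis to 66 mm in front. Its x axis points outward along the lever, y across the blade, z up. Under the blade lies a hub of 20 mm radius whose top is 67 mm above the table.
- handle_hole (a point): Centre of the 12 mm hole in the steel tab at the handle's end, 84 mm from the axis, on the tab's top face 72 mm above the table. The tab is 30 mm wide, from 63 to 101 mm from the axis.
- lug_hole (a point): Centre of the 12 mm hole in the fixed steel padlock lug (34 x 40 mm) on the box, on the lug's top face 62 mm above the table, 84 mm to +y of the handle's axis. The tab passes 5 mm over it.
- near_screw (a joint): Hinge of the captive screw nearer to the robot (-x end of the cover). 0 = shut, grows anticlockwise seen from above to its stop at 1.25 rad; starts between 0 and 0.2. Friction 0.06 N m; it stays where it is left and does not rise.
- far_screw (a joint): The same for the captive screw farther from the robot (+x end of the cover).
- near_screw_top (a point): Middle of the top of the near screw's bar, 70.5 mm above the table. The bar is 32 mm long, 8 mm wide, with a rounded top, and stands 9 mm above the screw's round flange (42 mm across, top 61.5 mm above the table). The point's x axis runs along the bar, z up, and it turns with the screw; at joint 0 the bar lies along the box's x axis.
- far_screw_top (a point): The same point on the far screw, 100 mm from the near one.
- near_bar: The turning head (flange and raised bar) of the near screw, to be touched only by the key. Origin on the screw's axis, 13 mm under point near_screw_top.
- far_bar: The turning head (flange and raised bar) of the far screw, to be touched only by the key. Origin on the screw's axis, 13 mm under point far_screw_top.
- panel_key: Loose steel panel key, about 105 to 210 g, standing upright on its slotted foot, 74 mm tall. Origin at the centre of its underside, z up. The slot under the foot is 12 mm wide, 13 mm deep, open at both ends and runs along the key's x axis: lowered over a screw's bar with the slot along the bar, the key's underside comes to about 1 mm above the screw's flange. It has about 0.15 rad of play on the bar either way. The foot is 48 mm across.
- key_grip (a point): Middle of the key's flat grip, 57 mm above its underside. The grip is a block 36 mm along the key's x axis, 12 mm thick along its y axis, and reaches from 38 to 74 mm above the underside: pinch it across the 12 mm.
- tin: Bystander: food tin on the table top, 75 mm across, 58 mm high, loose. It, the spice jar and the key stand about 12 cm apart right of the box, in any order. Origin at the centre of its underside.
- spice_jar: Bystander: glass spice jar with red cap on the table top near the tin, 45 mm across, 106 mm high, loose. Origin at the centre of its underside.
- mug: Bystander: patterned mug, 90 mm high, 110 mm over its handle, loose, left of the box. Origin at the centre of its underside.
There are look-alikes about, which are no part of the job. Leave any green look-alike of the panel_key alone.

How it is judged:
On the way, in this order (a step that is already met when the one before it is completed fails the run):
1. the handle is at off: its hole lines up with the lug's hole within 5 mm and it is still (horizontal distance between handle_hole and lug_hole below 0.005 m and velocity of joint handle between -0.05 and 0.05 rad/s), for 0.3 s.
2. one screw is turned open (over 1.05 rad) with the key on it (((value of joint near_screw above 1.05 rad and (horizontal distance between panel_key and near_screw_top below 0.012 m and z of panel_key in the frame of near_screw_top below -0.002 m)) or (value of joint far_screw above 1.05 rad and (horizontal distance between panel_key and far_screw_top below 0.012 m and z of panel_key in the frame of far_screw_top below -0.002 m)))), for 0.05 s.
3. both screws are open, the second with the key on it (value of joint each of near_screw, far_screw above 1.05 rad and ((horizontal distance between panel_key and near_screw_top below 0.012 m and z of panel_key in the frame of near_screw_top below -0.002 m) or (horizontal distance between panel_key and far_screw_top below 0.012 m and z of panel_key in the frame of far_screw_top below -0.002 m))), for 0.05 s.
At the end, for the whole second after the job is handed in: The handle's hole is within 5 mm (seen from above) of the lug's hole, both screws are past 1.05 rad of their 1.25, and the key stands upright (within 0.1 rad) and at rest on the table (horizontal distance between handle_hole and lug_hole below 0.005 m and value of joint each of near_screw, far_screw above 1.05 rad and angle between panel_key's own z axis and vertical below 0.1 rad and height (world z) of panel_key between -0.008 and 0.008 m and linear speed of panel_key below 0.02 m/s); the robot touches nothing.
It fails at once if a screw is turned past 0.4 rad while the holes are not in line (not (horizontal distance between handle_hole and lug_hole below 0.005 m) and value of joint any of near_screw, far_screw above 0.4 rad).
It fails at once if the fingers push on a screw's head (contact force between the fingers and near_bar above 1 N or contact force between the fingers and far_bar above 1 N).
It fails at once if the tin, the spice jar or the mug is pushed more than 30 mm or tipped over (distance of any of tin, spice_jar, mug from where it was at the start of the episode above 0.03 m or angle between any of tin, spice_jar, mug's own z axis and vertical above 0.5 rad).
It also fails if it takes over 69 s, if anything falls off the work surface, if the arm or the gripper's body presses on something with over 40 N, if the wrist force passes 120 N, or if a joint passes its speed limit or range.

## Working session

There is one attempt and no reset: what is moved stays moved. The work goes in short steps, Python scripts to look and compute and a shell command to move; the robot and the scene stay as the last step left them, time stands still between calls to the robot, and variables do not carry over. Pictures are saved under pics/ and viewed, about 8 in all and at most 12, crops included, and the job is handed in when it is done.

```bash
mkdir -p pics; cat > h.py <<'E'
import numpy as np, cv2
from workcell import robot
from scipy.spatial.transform import Rotation as R
def deproj(cam,u,v,z=None,depth=None,P=None):
    P=P or robot.camera_params(cam); K=np.array(P["camera_matrix"]);Rm=np.array(P["R"]);t=np.array(P["t"])
    ray=np.linalg.inv(K)@np.array([u,v,1.0]); C=-Rm.T@t; d=Rm.T@ray
    if depth is not None: return C+d*depth
    return C+d*(z-C[2])/d[2]
def pose():
    s=robot.get_state(); return np.array(s["tool_pos"]),R.from_quat(s["eef_rot"]),s
def rel(p,rot=None):
    "shift in tool mm and rotvec deg to world TCP p"
    q,r,_=pose(); d=r.inv().apply(np.array(p)-q)*1000
    a=(r.inv()*rot).as_rotvec(degrees=True) if rot is not None else np.zeros(3)
    return d.round(1),a.round(1)
def down(yaw):
    "tool x down, tool y (jaw axis) at world yaw (rad); picks nearest of the two equivalent"
    q,r,_=pose(); best=None
    for k in (0,np.pi):
        y=np.array([np.cos(yaw+k),np.sin(yaw+k),0]);x=np.array([0,0,-1.]);m=R.from_matrix(np.c_[x,y,np.cross(x,y)])
        g=(r.inv()*m).magnitude()
        if best is None or g<best[0]: best=(g,m)
    return best[1]
E
python3 - <<'E'
from h import *
ims=[]
for c in("scene","top"):
    im,d=robot.read_camera(c);ims.append(im);np.save(f"pics/{c}.npy",d)
    cv2.imwrite(f"pics/{c}0.png",im)
    for n in("handle","handle_hole","lug_hole","near_screw_top","far_screw_top","panel_key","key_grip","tin","spice_jar","mug","isolator"):
        print(c,n,[(np.round(r["point"],3).tolist(),round(r["p"],2)) for r in robot.find_in(c,n)[:3]])
print(pose()[2])
E
```

```text
scene handle [([0.531, 0.097, 0.074], 0.72)]
scene handle_hole [([0.533, 0.096, 0.074], 0.76), ([0.586, -0.058, 0.064], 0.64)]
scene lug_hole [([0.55, 0.069, 0.057], 0.96)]
scene near_screw_top [([0.489, -0.027, 0.067], 0.43)]
scene far_screw_top [([0.587, -0.054, 0.062], 0.55), ([0.549, -0.311, 0.025], 0.4)]
scene panel_key [([0.554, -0.31, 0.023], 0.77), ([0.535, 0.094, 0.072], 0.72), ([0.526, -0.189, 0.024], 0.53)]
scene key_grip [([0.633, -0.312, 0.023], 0.64), ([0.53, -0.188, 0.021], 0.6), ([0.552, -0.308, 0.027], 0.57)]
scene tin [([0.43, -0.246, 0.056], 0.69), ([0.493, -0.028, 0.066], 0.33)]
scene spice_jar [([0.465, -0.375, 0.071], 0.98), ([0.548, 0.065, 0.058], 0.49)]
scene mug [([0.465, 0.348, 0.045], 0.82)]
scene isolator [([0.549, 0.07, 0.053], 0.71)]
top handle [([0.542, 0.086, 0.072], 0.69)]
top handle_hole [([0.544, 0.088, 0.071], 0.66)]
top lug_hole [([0.564, 0.035, 0.054], 0.6), ([0.589, -0.056, 0.065], 0.43)]
top near_screw_top [([0.492, -0.035, 0.064], 0.63), ([0.584, -0.054, 0.064], 0.23)]
top far_screw_top [([0.588, -0.056, 0.064], 0.45)]
top panel_key [([0.561, 
[... 324 characters left out ...]
op isolator [([0.564, 0.034, 0.054], 0.83)]
{'time_s': 1.2, 'joint_pos': array([-1.43759048e+00,  2.58626112e-01,  2.14716987e-02,  1.33369131e+00,
       -4.23645873e-05,  1.41823376e+00]), 'dq': array([ 0.00119273,  0.00082476, -0.000955  , -0.00013075, -0.00284457,
        0.00333411]), 'tau': array([-3.77357777e-03, -5.55406845e+01,  3.44732630e+01,  1.38801730e-03,
       -5.05019980e-04,  8.35922435e-06]), 'tool_pos': array([ 0.15504368, -0.52768217,  0.23125338]), 'eef_rot': array([-0.69988613, -0.10070857,  0.69991575, -0.10067335]), 'force': array([-0.04393981,  1.087611  ,  0.18471686]), 'ft_torque': array([ 0.03670926, -0.027795  , -0.02203218]), 'finger_gap': 0.08528582633822533}
```

View pics/top0.png

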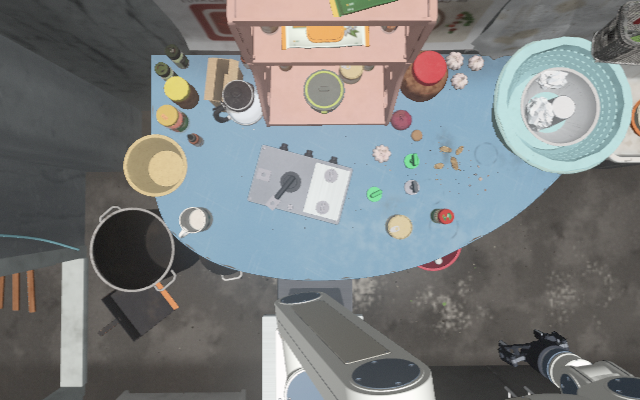

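View pics/scene0.png

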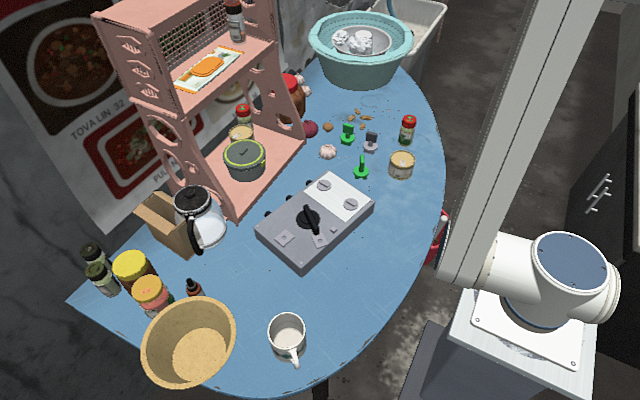

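The top view shows the box centred near (300,184). The lever runs from (290,182) to (275,201), and the screws are at (331,176) and (322,207). The grey key is at (412,187), with the green look-alikes at (375,194) and (412,160). The tin is at (399,227) and the jar at (445,216). Next I fit the box from depth.

```bash
python3 - <<'E'
from h import *
c="top";im,d=robot.read_camera(c);P=robot.camera_params(c)
v,u=np.nonzero(d>0);X=np.array([deproj(c,0,0,depth=1,P=P)])  # warm
K=np.array(P["camera_matrix"]);Rm=np.array(P["R"]);t=np.array(P["t"])
pc=(np.linalg.inv(K)@np.c_[u,v,np.ones(len(u))].T)*d[v,u]
W=(Rm.T@(pc-t[:,None])).T
ok=(W[:,2]>.04)&(W[:,2]<.11)&(abs(W[:,0]-.56)<.14)&(abs(W[:,1]-.03)<.19)
m=np.zeros(d.shape,np.uint8);m[v[ok],u[ok]]=1
m=cv2.morphologyEx(m,cv2.MORPH_OPEN,np.ones((5,5)))
n,l,st,ce=cv2.connectedComponentsWithStats(m);k=1+np.argmax(st[1:,4])
cnt=cv2.findContours((l==k).astype(np.uint8),0,2)[0][0][:,0]
Q=np.array([deproj(c,a,b,.055,P=P)[:2] for a,b in cnt],np.float32)
r=cv2.minAreaRect(Q);print(r,cv2.boxPoints(r).round(3).tolist())
s=(l[v,u]==k)&ok
for z0,z1 in((.08,.11),(.065,.08)):
    a=W[s&(W[:,2]>z0)&(W[:,2]<z1)];print(z0,len(a),a.mean(0).round(3),a.min(0).round(3),a.max(0).round(3))
print(rel([.5,0.02,.36],down(np.deg2rad(90))), robot.camera_params("wrist"))
E
```

```text
((0.5610879063606262, 0.034128472208976746), (0.28837868571281433, 0.18341344594955444), 74.7191390991211) [[0.4350000023841858, -0.08100000023841858], [0.6119999885559082, -0.1289999932050705], [0.6880000233650208, 0.14900000393390656], [0.5109999775886536, 0.19699999690055847]]
0.08 149 [0.551 0.078 0.097] [0.517 0.048 0.08 ] [0.588 0.107 0.105]
0.065 233 [0.529 0.064 0.07 ] [ 0.477 -0.065  0.065] [0.604 0.158 0.078]
(array([-128.7, -428.2, -485.4]), array([16.4, -0. , -0. ])) {'camera_matrix': array([[321.01742095,   0.        , 316.92847258],
       [  0.        , 321.01742095, 197.3691689 ],
       [  0.        ,   0.        ,   1.        ]]), 'R': array([[ 0.28218837, -0.95935771,  0.00158539],
       [-0.91272097, -0.26796078,  0.30844359],
       [-0.29548291, -0.08848622, -0.95124131]]), 't': array([-0.55122256, -0.03943024,  0.3778009 ])}
```

```bash
python3 - <<'E'
from h import *
for y in (50,):
    print(rel([.538,.089,.27],down(np.deg2rad(y)))); print(pose()[1].as_matrix().round(2))
E
```

```text
(array([ -38.7, -483.7, -541.3]), array([56.4, -0. , -0. ]))
[[ 0.    0.28 -0.96]
 [-0.   -0.96 -0.28]
 [-1.    0.   -0.  ]]
```

```bash
python3 -m inch '[[85,-2.2,-26.9,-30.1,0,0,0],[85,-2.2,-26.9,-30.1,0,0,0],[85,-2.2,-26.9,-30.1,0,0,0],[85,-2.2,-26.9,-30.1,0,0,0],[85,-2.2,-26.9,-30.1,0,0,0],[85,-2.2,-26.9,-30.1,0,0,0],[85,-2.2,-26.9,-30.1,0,0,0],[85,-2.2,-26.9,-30.1,0,0,0],[85,-2.2,-26.9,-30.1,0,0,0],[85,-2.2,-26.9,-30.1,0,0,0],[85,-2.2,-26.9,-30.1,0,0,0],[85,-2.2,-26.9,-30.1,0,0,0],[85,-2.2,-26.9,-30.1,0,0,0],[85,-2.2,-26.9,-30.1,0,0,0],[85,-2.2,-26.9,-30.1,0,0,0],[85,-2.2,-26.9,-30.1,0,0,0],[85,-2.2,-26.9,-30.1,0,0,0],[85,-2.2,-26.9,-30.1,0,0,0]]' 40
python3 -m inch '[[60,0,0,0,-6.9,0,0],[60,0,0,0,-6.9,0,0],[60,0,0,0,-6.9,0,0],[60,0,0,0,-6.9,0,0],[60,0,0,0,-6.9,0,0],[60,0,0,0,-6.9,0,0],[60,0,0,0,-6.9,0,0],[60,0,0,0,-6.9,0,0],[60,0,0,0,-6.9,0,0],[60,0,0,0,-6.9,0,0],[60,0,0,0,-6.9,0,0],[60,0,0,0,-6.9,0,0],[60,0,0,0,-6.9,0,0],[60,0,0,0,-6.9,0,0],[60,0,0,0,-6.9,0,0],[60,0,0,0,-6.9,0,0],[60,0,0,0,-6.9,0,0],[60,0,0,0,-6.9,0,0]]'
python3 - <<'E'
from h import *
im,d=robot.read_camera("wrist");P=robot.camera_params("wrist");np.savez("pics/w1.npz",d=d,**{k:np.array(v) for k,v in P.items()})
cv2.imwrite("pics/w1.png",im)
for n in("handle","handle_hole","lug_hole","near_screw_top","far_screw_top"):
    print(n,[(np.round(r["point"],4).tolist(),round(r["p"],2)) for r in robot.find_in("wrist",n)[:3]])
print(rel([.538,.089,.27],down(np.deg2rad(50))))
E
```

```text
time_s: 2.75
tool_pos: [0.5459, 0.1037, 0.2726]
eef_rot: [0.703, 0.095, -0.698, 0.098]
force: [1.3, -1.6, 0.7]
finger_gap: 0.0849
time_s: 4.25
tool_pos: [0.5497, 0.1141, 0.2698]
eef_rot: [0.217, 0.671, -0.216, 0.675]
force: [-0.0, 0.1, -0.6]
finger_gap: 0.0599
handle [([0.536, 0.0929, 0.0699], 0.67)]
handle_hole [([0.5316, 0.0955, 0.0723], 0.9), ([0.4921, -0.0317, 0.0591], 0.44)]
lug_hole [([0.5483, 0.0552, 0.0572], 0.58)]
near_screw_top [([0.4899, -0.0319, 0.0601], 0.72), ([0.5502, 0.0595, 0.0553], 0.34)]
far_screw_top [([0.5528, -0.3099, 0.0343], 0.58), ([0.5745, -0.0601, 0.0642], 0.57), ([0.5511, 0.0553, 0.0547], 0.3)]
(array([ -0.3, -27.2,   5.4]), array([ 3.8,  0.3, -0.1]))
```

View pics/w1.png

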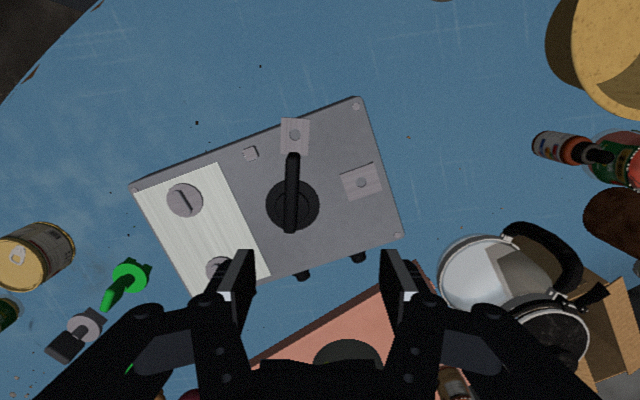

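The wrist view shows the tab hole at (295,133), lug hole at (361,182), hub centre near (292,204), near screw at (185,200), and far screw at about (218,268), partly hidden.

```bash
python3 - <<'E'
from h import *
P=dict(np.load("pics/w1.npz"))
im=cv2.imread("pics/w1.png");g=cv2.cvtColor(im,6)
def ref(u,v,w=7):
    p=g[v-w:v+w+1,u-w:u+w+1].astype(float);T=np.percentile(p,90)-p;T[T<.5*T.max()]=0
    yy,xx=np.mgrid[-w:w+1,-w:w+1];return u+(T*xx).sum()/T.sum(),v+(T*yy).sum()/T.sum()
f=lambda u,v,z:deproj("w",u,v,z,P=P)[:2]
hh=f(*ref(294,134,5),.072);lh=f(*ref(361,182,5),.062);print("hole",hh,"lug",lh,ref(294,134,5),ref(361,182,5))
ns=f(185,200,.063);print("near",ns)
c=[f(132,186,.055),f(358,97,.055),f(403,237,.055)];print("corners",c,np.linalg.norm(c[0]-c[1]),np.linalg.norm(c[1]-c[2]))
e=c[1]-c[0];th=np.arctan2(e[1],e[0]);print("y axis deg",np.rad2deg(th))
th=np.arctan2(*(c[1]-c[0])[::-1])
ctr=(c[0]+c[2])/2;yd=np.r_[np.cos(th),np.sin(th)]
piv=lh-.084*yd;print("ctr",ctr,"piv",piv,ctr+.03*yd,"hub",f(292,204,.067),"r hole",np.linalg.norm(hh-piv))
a=np.arctan2(*(hh-piv)[::-1]);print("lever deg",np.rad2deg(a),"off angle deg",np.rad2deg(th))
print("screw in box: ",[(p-ctr)@yd for p in (ns,)],[(p-ctr)@np.r_[yd[1],-yd[0]] for p in (ns,)])
E
```

```text
hole [0.50649677 0.11184628] lug [0.59659126 0.14334415] (np.float64(291.64303178484107), np.float64(136.62836185819071)) (np.float64(362.21340388007053), np.float64(185.08289241622575))
near [ 0.49468966 -0.03185896]
corners [array([ 0.44711913, -0.07459649]), array([0.51456322, 0.19157675]), array([0.68281126, 0.14821516])] 0.2745849643764346 0.17374588015439327
y axis deg 75.78141011788945
ctr [0.5649652  0.03680933] piv [0.57595902 0.06191743] [0.57233385 0.0658903 ] hub [0.56797567 0.06635731] r hole 0.0855446892104529
lever deg 144.2917557482305 off angle deg 75.78141011788945
screw in box:  [np.float64(-0.08382589561373768)] [np.float64(-0.05125625391596006)]
```

```bash
python3 - <<'E'
from h import *
z=np.load("pics/w1.npz");P=dict(z);d=P.pop("d")
f=lambda u,v,z:deproj("w",u,v,z,P=P)
im=cv2.imread("pics/w1.png")
v,u=np.mgrid[0:400,0:640];K=P["camera_matrix"]
W=np.stack([(u-K[0,2])/K[0,0]*d,(v-K[1,2])/K[1,1]*d,d],-1);W=(W-P["t"])@P["R"]
for n,(a,b) in dict(hole=(284,134),lug=(350,185),flange=(172,200),boxtop=(330,150),table=(300,60),lever=(292,180),hub=(275,205)).items(): print(n,W[b,a].round(4))
m=(W[...,2]>.085)&(W[...,2]<.11)&(np.hypot(W[...,0]-.56,W[...,1]-.07)<.08);q=W[m][:,:2]
r=cv2.minAreaRect(q.astype(np.float32));print("lever",r,q.mean(0),m.sum())
print("hole",f(295,133,.072),"lug",f(361.5,182.5,.062))
cv2.imwrite("pics/c1.png",cv2.resize(im[90:290,120:420],None,fx=2.6,fy=2.6,interpolation=2))
E
```

```text
hole [0.4998 0.1068 0.0708]
lug [0.589  0.132  0.0606]
flange [ 0.4862 -0.0461  0.0594]
boxtop [0.5442 0.1355 0.0537]
table [ 0.4447  0.1632 -0.0007]
lever [0.5398 0.0901 0.0984]
hub [0.5581 0.0494 0.0656]
lever ((0.5524091124534607, 0.07785644382238388), (0.014067582786083221, 0.08290654420852661), 51.0222282409668) [0.55053525 0.07990251] 1076
hole [0.50549646 0.11693651 0.072     ] lug [0.5935759 0.1443175 0.062    ]
```

View pics/c1.png

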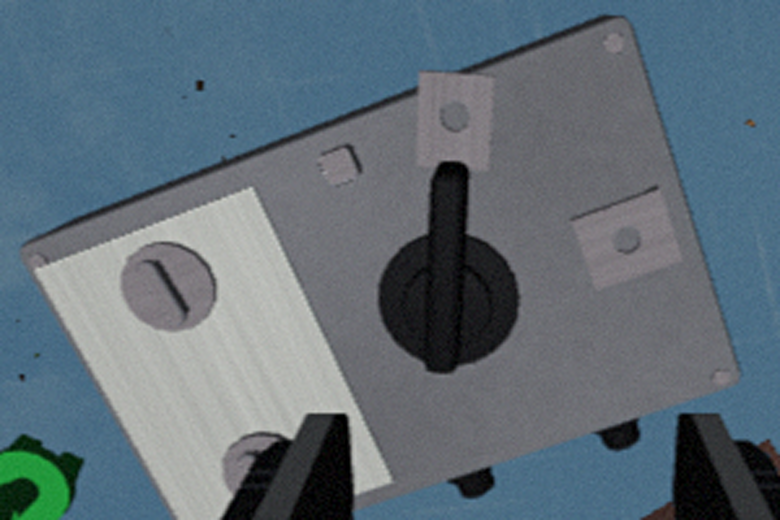

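Lever fit gives the pivot at (.571,.063), lever at 141° and off at 74.6°. The measured hole agrees within 1.3 mm.

```bash
python3 - <<'E'
from h import *
print(rel([.540,.088,.071],down(np.deg2rad(51.2))))
E
```

```text
(array([198.7, -27.2,   6.6]), array([ 2.6,  0.3, -0.1]))
```

```bash
python3 -m inch '[[45,25,-13.6,3.3,2.6,0.3,-0.1],[45,35,-13.6,3.3,0,0,0],[45,35,0,0,0,0,0],[45,35,0,0,0,0,0],[45,20,0,0,0,0,0],[45,0,0,0,0,0,0]]' 40
python3 - <<'E'
from h import *
print(rel([.540,.088,.071],down(np.deg2rad(51.2))))
E
```

```text
time_s: 5.05
tool_pos: [0.5397, 0.0876, 0.1167]
eef_rot: [0.242, 0.662, -0.24, 0.667]
force: [-0.7, 0.3, -0.8]
finger_gap: 0.0454
(array([45.7,  0.3, -0.2]), array([-1.1,  0.3, -0.3]))
```

```bash
python3 -m inch '[[45,25,0,0,0,0,0],[45,20,0,0,-1,0,0],[45,3,0,0,0,0,0],[14,0,0,0,0,0,0],[5,0,0,0,0,0,0],[5,0,0,0,0,0,0],[5,0,0,0,0,0,0],[5,0,0,0,0,0,0]]' 60
python3 - <<'E'
from h import *
q,r,s=pose();print(rel([.540,.088,.071],down(np.deg2rad(51.2))),s["force"],np.rad2deg(np.arctan2(*r.as_matrix()[1::-1,1])))
E
```

```text
time_s: 5.72
tool_pos: [0.5422, 0.0875, 0.0729]
eef_rot: [0.24, 0.662, -0.237, 0.669]
force: [2.7, 0.4, -13.9]
finger_gap: 0.0129
(array([ 1.8, -1. , -2. ]), array([-0.6,  0.4, -0.4])) [  2.7132206    0.37364326 -13.87482376] 50.5645919420285
```

```bash
python3 -m inch '[[5,0,4.7,0.3,6.7,0,0],[5,0,4.7,0.3,6.7,0,0],[5,0,4.7,0.3,6.7,0,0],[5,0,4.7,0.3,6.7,0,0],[5,0,4.7,0.3,6.7,0,0],[5,0,4.7,0.3,6.7,0,0],[5,0,4.7,0.3,6.7,0,0],[5,0,4.7,0.3,6.7,0,0],[5,0,0,0,0,0,0]]' 60
python3 - <<'E'
from h import *
q,r,s=pose();a=np.deg2rad(74.6);p=[.5711+.04*np.cos(a),.0628+.04*np.sin(a),q[2]]
print(q[:2],np.rad2deg(np.arctan2(q[1]-.0628,q[0]-.5711)),np.hypot(q[1]-.0628,q[0]-.5711),s["force"],s["ft_torque"],np.rad2deg(np.arctan2(*r.as_matrix()[1::-1,1])))
print(rel(p,down(np.deg2rad(-15.4))))
E
```

```text
time_s: 6.47
tool_pos: [0.5748, 0.1008, 0.0728]
eef_rot: [0.524, 0.473, -0.524, 0.477]
force: [0.6, -0.4, -8.6]
finger_gap: 0.0131
[0.57480975 0.10076794] 84.41949615110497 0.03814874904459408 [ 0.57979453 -0.44645236 -8.63389797] [-0.30431192 -0.14220822 -0.11947474] -5.571942255738131
(array([ 0. ,  6.8, -1.3]), array([ 9.8,  0.2, -0.3]))
```

```bash
python3 -m inch '[[5,0,3.5,0,5,0,0],[5,0,3.4,0,4.9,0,0],[5,0,0,0,0,0,0]]' 60
python3 - <<'E'
from h import *
q,r,s=pose();a=np.deg2rad(74.6);p=[.5711+.04*np.cos(a),.0628+.04*np.sin(a),q[2]]
print(rel(p,down(np.deg2rad(-15.4))),np.rad2deg(np.arctan2(q[1]-.0628,q[0]-.5711)))
im,d=robot.read_camera("wrist");P=robot.camera_params("wrist");np.savez("pics/w2.npz",d=d,**{k:np.array(v) for k,v in P.items()})
cv2.imwrite("pics/w2.png",im[0:400,:])
E
```

```text
time_s: 6.72
tool_pos: [0.581, 0.0995, 0.0729]
eef_rot: [-0.561, -0.427, 0.562, -0.431]
force: [2.1, 0.4, -10.6]
finger_gap: 0.0131
(array([-0. ,  0.2, -1.9]), array([ 0.2,  0.3, -0.2])) 74.96634475915968
```

View pics/w2.png

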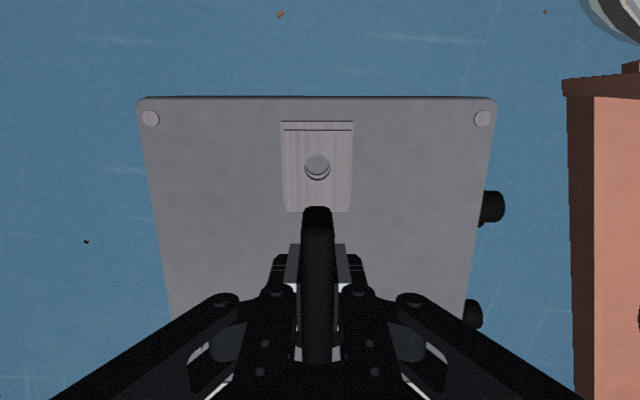

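The tab and lug holes share column 317, so the handle is in line. Release, lift, and look at the screws.

```bash
python3 -m inch '[[30,0,0,0,0,0,0],[30,0,0,0,0,0,0],[30,0,0,0,0,0,0],[30,-10,0,0,0,0,0],[30,-35,0,0,0,0,0],[30,-40,0,0,0,0,0],[30,-40,0,0,0,0,0],[30,-40,0,15,0,0,0],[30,-25,0,32,0,0,0],[30,-10,0,40,0,0,0],[30,0,0,40,0,0,0],[30,0,0,40,0,0,0],[30,0,0,0,0,0,0]]' 60
python3 - <<'E'
from h import *
im,d=robot.read_camera("wrist");P=robot.camera_params("wrist");np.savez("pics/w3.npz",d=d,**{k:np.array(v) for k,v in P.items()})
cv2.imwrite("pics/w3.png",im); print(pose()[0])
for n in("handle_hole","near_screw_top","far_screw_top","key_grip"):
    print(n,[(np.round(r["point"],4).tolist(),round(r["p"],2)) for r in robot.find_in("wrist",n)[:3]])
E
```

```text
time_s: 7.85
tool_pos: [0.5378, -0.0633, 0.2962]
eef_rot: [0.559, 0.432, -0.549, 0.447]
force: [0.7, 0.1, -0.1]
finger_gap: 0.0301
[ 0.53825571 -0.06119264  0.29651501]
handle_hole [([0.5661, 0.0691, 0.0965], 0.84), ([0.5398, -0.3161, 0.0149], 0.36)]
near_screw_top [([0.4918, -0.0309, 0.0597], 0.7), ([0.5556, 0.0166, 0.0523], 0.41)]
far_screw_top [([0.5857, -0.0567, 0.0598], 0.77), ([0.4935, -0.0319, 0.0588], 0.41)]
key_grip [([0.6342, -0.3016, 0.0216], 0.88), ([0.5402, -0.3151, 0.0197], 0.79), ([0.5364, -0.1916, 0.0196], 0.59)]
```

View pics/w3.png

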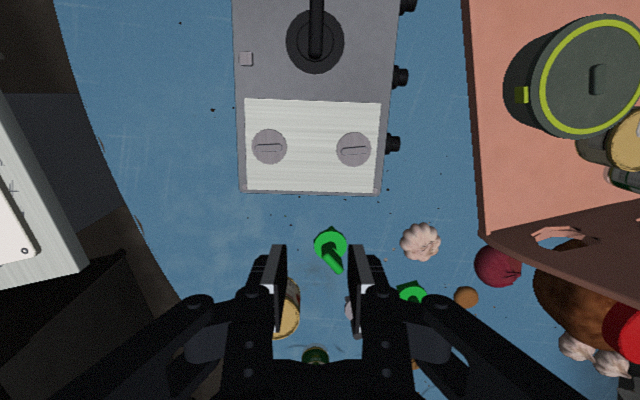

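Both screws are in clear view: near (269,147), far (353,149). I'll fit the bars from depth.

```bash
python3 - <<'E'
from h import *
z=np.load("pics/w3.npz");P=dict(z);d=P.pop("d");K=P["camera_matrix"]
im=cv2.imread("pics/w3.png");g=cv2.cvtColor(im,6)
v,u=np.mgrid[0:400,0:640]
W=np.stack([(u-K[0,2])/K[0,0]*d,(v-K[1,2])/K[1,1]*d,d],-1);W=(W-P["t"])@P["R"]
pv=W[(np.hypot(u-316,v-25)<40)&(W[...,2]>.085)];print("lever",cv2.minAreaRect(pv[:,:2].astype(np.float32)),len(pv))
for n,(a,b) in dict(near=(269,147),far=(353,149)).items():
    o=np.hypot(u-a,v-b)<24
    zz=W[...,2]; base=np.median(zz[o&(np.hypot(u-a,v-b)<15)])
    bar=o&(zz>base+.005)
    q=W[bar][:,:2]; r=cv2.minAreaRect(q.astype(np.float32))
    w,V=np.linalg.eigh(np.cov(q.T)); ax=V[:,1]
    print(n,"base",base,bar.sum(),"bar ctr",q.mean(0),"rect",r,"pca deg",np.rad2deg(np.arctan2(ax[1],ax[0]))%180,"zbar",zz[bar].mean())
    fl=o&(zz>.0555+(base-.0615)); q2=W[fl][:,:2];c,rad=cv2.minEnclosingCircle(q2.astype(np.float32));print("  flange ctr",q2.mean(0),c,rad)
cv2.imwrite("pics/c3.png",cv2.resize(im[115:180,235:390],None,fx=5,fy=5,interpolation=2))
E
```

```text
lever ((0.5687652826309204, 0.05465037375688553), (0.08243527263402939, 0.013934355229139328), 74.93785858154297) 849
near base 0.06078912572588195 189 bar ctr [ 0.49564736 -0.02983205] rect ((0.5205265283584595, -0.015758749097585678), (0.08836690336465836, 0.022260235622525215), 30.420703887939453) pca deg 29.130148282032394 zbar 0.0820579961641018
  flange ctr [ 0.49412566 -0.03258303] (0.5123456716537476, -0.01817394606769085) 0.05333937332034111
far base 0.06087850725298866 180 bar ctr [ 0.58869275 -0.05612836] rect ((0.5697623491287231, -0.029392793774604797), (0.02449987456202507, 0.09404072910547256), 34.793148040771484) pca deg 129.91057070017763 zbar 0.0767008848040311
  flange ctr [ 0.58964247 -0.05772097] (0.5769606828689575, -0.03503267094492912) 0.056672483682632446
```

View pics/c3.png

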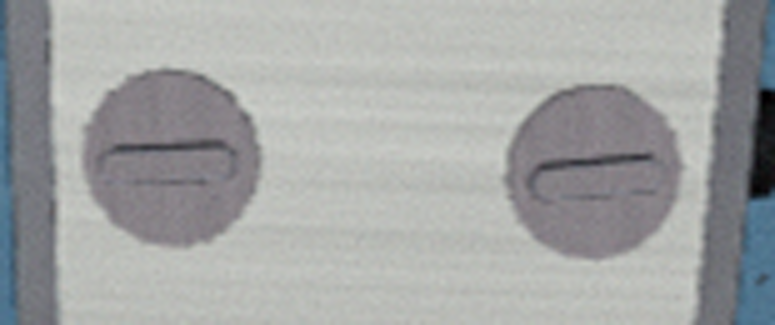

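```bash
python3 - <<'E'
from h import *
z=np.load("pics/w3.npz");P=dict(z);d=P.pop("d")
f=lambda u,v,z:deproj("w",235+(u-2)/5,115+(v-2)/5,z,P=P)[:2]
a=f(172,157,.0615);b=f(594,171,.0615);print("flanges",a,b,np.linalg.norm(a-b),np.rad2deg(np.arctan2(*(b-a)[::-1])))
print("bars",f(169,162,.0705),f(597,177,.0705))
for n,e in dict(n1=(105,152,228,145),n2=(105,185,228,181),f1=(545,167,655,156),f2=(545,199,660,190)).items():
    p,q=f(*e[:2],.069),f(*e[2:],.069);print(n,np.rad2deg(np.arctan2(*(q-p)[::-1])))
# same point found in w1
# key from top depth+scene
for c in("top","scene"):
    robot.read_camera(c)
    for nm in("key_grip","panel_key"):print(c,nm,[(np.round(r["point"],4).tolist(),round(r["p"],2)) for r in robot.find_in(c,nm)[:5]])
print(rel([.54,-.27,.27],down(np.deg2rad(-15))))
E
```

```text
flanges [ 0.49453221 -0.03116635] [ 0.59005675 -0.05721081] 0.0990113746905659 -15.250825906965835
bars [ 0.49495822 -0.03097326] [ 0.58957775 -0.05697419]
n1 -10.079154624347556
n2 -11.49025287108021
f1 -7.627985379448026
f2 -8.871187769734906
top key_grip [([0.6345, -0.308, 0.0199], 0.6), ([0.5586, -0.3105, 0.0236], 0.47), ([0.5264, -0.2019, 0.0205], 0.39)]
top panel_key [([0.5542, -0.3104, 0.0213], 0.67), ([0.5293, -0.2039, 0.0233], 0.55)]
scene key_grip [([0.5501, -0.3087, 0.0266], 0.78), ([0.529, -0.1912, 0.021], 0.69)]
scene panel_key [([0.5261, -0.1904, 0.0238], 0.73), ([0.6263, -0.3106, 0.0225], 0.66), ([0.5528, -0.3041, 0.0263], 0.53)]
(array([ 24.7,  47.7, 207.1]), array([ 2.1, -0. , -1.2]))
```

```bash
python3 -m inch '[[30,2,11.6,34.5,0,0,0],[30,2,11.6,34.5,0,0,0],[30,2,11.6,34.5,0,0,0],[30,2,11.6,34.5,0,0,0],[30,2,11.6,34.5,0,0,0],[30,2,11.6,34.5,0,0,0],[30,2,11.6,34.5,0,0,0],[30,2,11.6,34.5,0,0,0],[30,0,0,0,0,0,0],[30,0,0,0,0,0,0]]'
python3 - <<'E'
from h import *
im,d=robot.read_camera("wrist");P=robot.camera_params("wrist");np.savez("pics/w4.npz",d=d,**{k:np.array(v) for k,v in P.items()})
cv2.imwrite("pics/w4.png",im); print(pose()[0])
for n in("key_grip","panel_key"):
    print(n,[(np.round(r["point"],4).tolist(),round(r["p"],2)) for r in robot.find_in("wrist",n)[:3]])
K=P["camera_matrix"];v,u=np.mgrid[0:400,0:640]
W=np.stack([(u-K[0,2])/K[0,0]*d,(v-K[1,2])/K[1,1]*d,d],-1);W=(W-P["t"])@P["R"]
for lo,hi in((.066,.085),(.02,.03)):
    m=(np.hypot(W[...,0]-.555,W[...,1]+.308)<.05)&(W[...,2]>lo)&(W[...,2]<hi)
    q=W[m][:,:2];print(lo,m.sum(),u[m].mean(),v[m].mean(),cv2.minAreaRect(q.astype(np.float32)),q.mean(0),W[m][:,2].mean())
E
```

```text
time_s: 9.23
tool_pos: [0.573, -0.3552, 0.2759]
eef_rot: [0.555, 0.44, -0.545, 0.449]
force: [0.1, 0.8, -0.0]
finger_gap: 0.0301
[ 0.57283787 -0.35507173  0.27537453]
key_grip [([0.5574, -0.3141, 0.021], 0.62), ([0.6324, -0.3137, 0.0223], 0.6)]
panel_key [([0.6369, -0.3112, 0.0234], 0.97), ([0.556, -0.3122, 0.018], 0.85), ([0.5415, -0.1995, 0.02], 0.84)]
0.066 364 288.1126373626374 136.84065934065933 ((0.553717851638794, -0.3163056969642639), (0.035576947033405304, 0.01190908718854189), 8.156930923461914) [ 0.55426688 -0.31587919] 0.07117454116425523
0.02 103 290.6116504854369 129.88349514563106 ((0.5541666746139526, -0.3156724274158478), (0.042441513389348984, 0.04470967873930931), 68.38015747070312) [ 0.55442844 -0.3140385 ] 0.020714328971744644
```

View pics/w4.png

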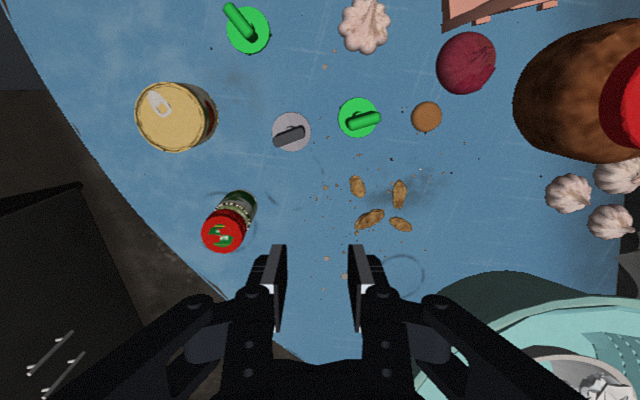

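The grey key's grip is at (290,135) in the picture, which is (.554,-.316) with its long axis at 8°. I pinch it with the jaw axis at 98°, which keeps joint 6 in range for the turning.

```bash
python3 -m inch '[[40,0,0,0,-6.9,0,0.3],[40,0,0,0,-6.9,0,0],[40,0,0,0,-6.9,0,0],[40,0,0,0,-6.9,0,0],[40,0,0,0,-6.9,0,0],[40,0,0,0,-6.9,0,0],[40,0,0,0,-6.9,0,0],[40,0,0,0,-6.9,0,0],[40,0,0,0,-6.9,0,0],[40,0,0,0,-6.9,0,0],[40,0,0,0,-6.9,0,0],[40,0,0,0,-6.9,0,0],[40,0,0,0,-6.9,0,0],[40,0,0,0,-6.9,0,0],[40,0,0,0,-6.9,0,0],[40,0,0,0,-6.9,0,0]]'
python3 - <<'E'
from h import *
print(rel([.5540,-.3160,.04],down(np.deg2rad(98.2))),pose()[2]["joint_pos"].round(2))
E
```

```text
time_s: 10.72
tool_pos: [0.5769, -0.3246, 0.2909]
eef_rot: [-0.081, 0.69, 0.072, 0.716]
force: [0.6, -0.6, -0.8]
finger_gap: 0.0401
(array([249.8,  17.5, -29.1]), array([4.3, 2. , 0.9])) [-0.65  0.43  0.43  1.53  0.02 -0.86]
```

```bash
python3 -m inch '[[40,10,9,-15,4.3,2,0.9],[40,25,8.5,-14,0,0,0],[40,38,0,0,0,0,0],[40,38,0,0,0,0,0],[40,30,0,0,0,0,0],[40,5,0,0,0,0,0],[40,0,0,0,0,0,0]]'
python3 - <<'E'
from h import *
print(rel([.5540,-.3160,.04],down(np.deg2rad(98.2))))
E
```

```text
time_s: 11.3
tool_pos: [0.5468, -0.3014, 0.1481]
eef_rot: [-0.062, 0.701, 0.056, 0.708]
force: [0.5, -0.5, 0.1]
finger_gap: 0.04
(array([108.2, -14.6,   3.7]), array([1.4, 0.5, 0.5]))
```

```bash
python3 -m inch '[[40,10,-14.6,3.7,1.4,0.5,0.5],[40,10,0,0,0,0,0],[40,0,0,0,0,0,0]]'
python3 - <<'E'
from h import *
print(rel([.5540,-.3160,.04],down(np.deg2rad(98.2))))
E
```

```text
time_s: 11.55
tool_pos: [0.5551, -0.3137, 0.1336]
eef_rot: [-0.053, 0.704, 0.051, 0.707]
force: [-0.8, 0.4, 0.5]
finger_gap: 0.0403
(array([93.6, -1.8, -1.8]), array([0.2, 0.2, 0.2]))
```

```bash
python3 -m inch '[[40,30,-1.8,-1.8,0.2,0.2,0.2],[40,30,0,0,0,0,0],[40,25,0,0,0,0,0],[40,10,0,0,0,0,0],[40,0,0,0,0,0,0]]'
python3 - <<'E'
from h import *
print(rel([.5540,-.3160,.04],down(np.deg2rad(98.2))),pose()[2]["force"])
E
```

```text
time_s: 11.97
tool_pos: [0.5589, -0.3168, 0.0465]
eef_rot: [-0.055, 0.701, 0.048, 0.71]
force: [0.2, 0.2, 0.2]
finger_gap: 0.0396
(array([ 6.4,  1.6, -4.8]), array([0.2, 0.7, 0.6])) [0.23469093 0.18292258 0.15340482]
```

```bash
python3 -m inch '[[40,5,1.4,-4.5,0.2,0.7,0.6],[40,1,0,0,0,0,0],[30,0,0,0,0,0.1,0.1],[0,0,0,0,0,0,0],[0,0,0,0,0,0,0],[0,0,0,0,0,0,0],[0,0,0,0,0,0,0],[0,0,0,0,0,0,0]]' 80
python3 - <<'E'
from h import *
print(rel([.5540,-.3160,.04],down(np.deg2rad(98.2))),pose()[2]["force"])
E
```

```text
time_s: 12.63
tool_pos: [0.5568, -0.3176, 0.0482]
eef_rot: [-0.052, 0.704, 0.049, 0.707]
force: [-0.1, -0.4, -1.1]
finger_gap: 0.0104
(array([ 8.2,  2. , -2.6]), array([0.1, 0.2, 0.3])) [-0.068433   -0.40588882 -1.07555276]
```

```bash
python3 -m inch '[[30,0,0,0,0,0,0],[30,1,0,0,0,0,0],[30,5,1.5,-2,0.1,0.2,0.3],[30,5,0,0,0,0,0],[0,2,0,0,0,0,0],[0,1,0,0,0,0,0],[0,1,0,0,0,0,0],[0,1,0,0,0,0,0]]' 80
python3 - <<'E'
from h import *
print(rel([.5540,-.3160,.04],down(np.deg2rad(98.2))),pose()[2]["force"])
E
```

```text
time_s: 13.3
tool_pos: [0.5551, -0.318, 0.0342]
eef_rot: [-0.051, 0.704, 0.049, 0.706]
force: [-4.0, 3.3, 14.2]
finger_gap: 0.0115
(array([-5.8,  2.1, -0.8]), array([-0.1,  0.1,  0.2])) [-4.00636246  3.30825586 14.15310096]
```

```bash
python3 -m inch '[[0,-10,0,0,0,0,0],[0,-30,0,0,0,0,0],[0,-35,0,0,0,0,0],[0,-35,0,0,0,0,0],[0,-12,0,0,0,0,0],[0,1,0,0,0,0,0]]' 80
python3 - <<'E'
from h import *
print(rel([.5900,-.0571,.165],down(np.deg2rad(81.8))),pose()[2]["force"],pose()[1].as_matrix().round(3))
E
```

```text
time_s: 13.8
tool_pos: [0.553, -0.3164, 0.1589]
eef_rot: [-0.049, 0.706, 0.05, 0.704]
force: [0.8, 0.1, -1.8]
finger_gap: 0.0113
(array([ -5.9, 251.5,  73.2]), array([16.3, -0.2, -0.1])) [ 0.77239113  0.13340841 -1.77578406] [[-0.003 -0.141  0.99 ]
 [ 0.001  0.99   0.141]
 [-1.     0.002 -0.003]]
```

```bash
python3 -m inch '[[0,0,34,10,0,0,0],[0,0,36,10.5,0,0,0],[0,0,36,10.5,0,0,0],[0,0,36,10.5,0,0,0],[0,0,36,10.5,0,0,0],[0,0,36,10.5,0,0,0],[0,0,32,9,0,0,0],[0,0,0,0,5.5,0,0],[0,0,0,0,5.5,0,0],[0,0,0,0,5.3,0,0],[0,0,0,0,0,0,0]]' 80
python3 - <<'E'
from h import *
print(rel([.5900,-.0571,.125],down(np.deg2rad(81.8))),pose()[2]["force"],pose()[0])
E
```

```text
time_s: 14.72
tool_pos: [0.5866, -0.0504, 0.1464]
eef_rot: [0.056, 0.71, -0.054, 0.7]
force: [-1.0, -0.6, -1.4]
finger_gap: 0.0111
(array([21.3, -6.1,  4.8]), array([-0.8, -0.9, -0.1])) [-0.99673399 -0.61302146 -1.44886086] [ 0.58656773 -0.05043625  0.14639381]
```

```bash
python3 -m inch '[[0,12,-6.1,4.8,-0.8,-0.9,-0.1],[0,12,0,0,0,0,0],[0,3,0,0,0,0,0],[0,0,0,0,0,0,0]]' 80
python3 - <<'E'
from h import *
print(rel([.5900,-.0571,.115],down(np.deg2rad(81.8))),pose()[2]["force"],pose()[0])
im,d=robot.read_camera("wrist");P=robot.camera_params("wrist");np.savez("pics/w5.npz",d=d,**{k:np.array(v) for k,v in P.items()})
cv2.imwrite("pics/w5.png",im)
E
```

```text
time_s: 15.05
tool_pos: [0.589, -0.057, 0.1152]
eef_rot: [0.047, 0.707, -0.046, 0.704]
force: [0.5, -0.1, -1.2]
finger_gap: 0.011
(array([0.2, 0.1, 1. ]), array([ 0.7, -0.2, -0. ])) [ 0.52504688 -0.05549353 -1.17643009] [ 0.58902113 -0.0570283   0.11521651]
```

View pics/w5.png

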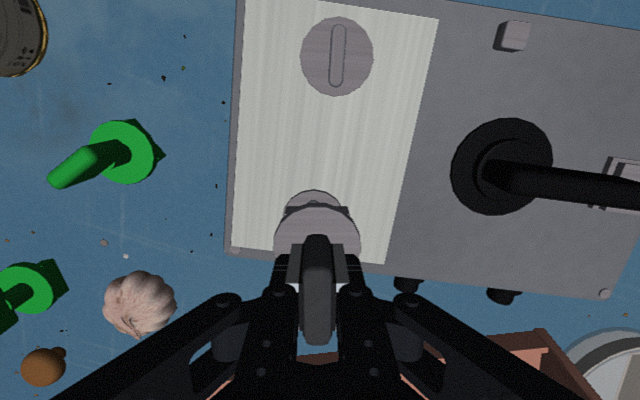

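```bash
python3 - <<'E'
from h import *
z=np.load("pics/w5.npz");P=dict(z);d=P.pop("d")
f=lambda u,v,z:deproj("w",u,v,z,P=P)[:3]
print("near flange",f(337,56,.0615),"bar",f(338,55,.0705), "bar dir",f(338,28,.0705)-f(338,82,.0705))
im=cv2.imread("pics/w5.png");c=im[170:270,250:380]
K,Rm,t=P["camera_matrix"],P["R"],P["t"]
def proj(X): p=K@(Rm@np.array(X)+t);return p[:2]/p[2]
print("pred far flange c",proj([.5900,-.0571,.0615]),"far edge",[proj([.59+.021*np.cos(a),-.0571+.021*np.sin(a),.0615]).round() for a in np.deg2rad([90,140,180,220,270])])
q,r,_=pose()
fc=q+np.array([0,0,-.034]);print("pred foot",proj(fc),[proj(fc+[.024*np.cos(a),.024*np.sin(a),0]).round() for a in np.deg2rad([90,180,270])])
cv2.imwrite("pics/c5.png",cv2.resize(c,None,fx=5,fy=5,interpolation=2))
E
```

```text
near flange [ 0.49253551 -0.03371365  0.0615    ] bar [ 0.49298076 -0.0337601   0.0705    ] bar dir [-0.02634288  0.0029392   0.        ]
pred far flange c [318.15081418 221.45006339] far edge [array([350., 218.]), array([336., 196.]), array([314., 191.]), array([294., 201.]), array([286., 225.])]
pred foot [318.19525759 232.43439449] [array([358., 228.]), array([313., 194.]), array([278., 237.])]
```

View pics/c5.png

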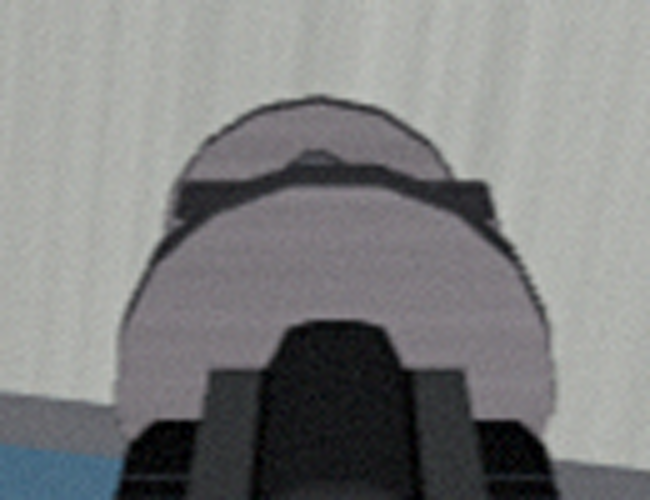

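```bash
python3 -m inch '[[0,4,-1.3,0,0.5,0,0],[0,7,0,0,0,0,0],[0,6,0,0,0,0,0],[0,3,0,0,0,0,0]]' 80
python3 - <<'E'
from h import *
print(rel([.5890,-.0583,.0965],down(np.deg2rad(81.8))),pose()[2]["force"],pose()[2]["ft_torque"])
E
```

```text
time_s: 15.43
tool_pos: [0.5896, -0.059, 0.0955]
eef_rot: [0.049, 0.706, -0.049, 0.705]
force: [-4.4, 1.3, 34.2]
finger_gap: 0.0112
(array([-1. ,  0.6, -0.7]), array([ 0.2, -0. , -0. ])) [-4.39830176  1.2616747  34.16939215] [ 0.3310011   0.91748591 -0.03464944]
```

```bash
python3 -m inch '[[0,-0.3,0,0,-3,0,0],[0,0.5,0,0,-6.5,0,0],[0,0.7,0,0,-6.5,0,0],[0,0.7,0,0,-6.5,0,0],[0,0.7,0,0,-6.5,0,0]]' 100
python3 - <<'E'
from h import *
q,r,s=pose();print(rel([.5890,-.0583,.0965],down(np.deg2rad(81.8))),s["force"],s["ft_torque"])
E
```

```text
time_s: 15.85
tool_pos: [0.5904, -0.0588, 0.0957]
eef_rot: [-0.135, 0.693, 0.135, 0.695]
force: [-4.0, 0.1, 6.9]
finger_gap: 0.011
(array([-0.8,  1. , -1. ]), array([30.2,  0.2,  0. ])) [-4.00513422  0.08890487  6.94594633] [ 0.36620559  0.84538368 -0.08560167]
```

```bash
python3 -m inch '[[0,0.8,0.2,-0.3,-6.5,0,0],[0,0.8,0.2,-0.2,-6.5,0,0],[0,0.8,0,0,-6.5,0,0],[0,0.8,0,0,-6.5,0,0],[0,0.8,0,0,-6.5,0,0],[0,0.8,0,0,-4.5,0,0]]' 100
python3 - <<'E'
from h import *
q,r,s=pose();print(rel([.5890,-.0583,.0965],down(np.deg2rad(81.8))),s["force"],s["ft_torque"])
E
```

```text
time_s: 16.35
tool_pos: [0.5895, -0.0582, 0.0958]
eef_rot: [-0.361, 0.606, 0.358, 0.611]
force: [-3.0, 1.4, 7.3]
finger_gap: 0.0108
(array([-0.7,  0.4, -0.3]), array([69.3,  0.5,  0.2])) [-2.98640881  1.35895737  7.34924025] [ 0.1622659   0.9393697  -0.10253277]
```

```bash
python3 -m inch '[[0,0.8,0,0,-3,0,0],[0,0.8,0,0,-2,0,0]]' 100
python3 - <<'E'
from h import *
q,r,s=pose();print(rel([.5890,-.0583,.0965],down(np.deg2rad(81.8))),s["force"],s["ft_torque"])
E
```

```text
time_s: 16.52
tool_pos: [0.5893, -0.0582, 0.0958]
eef_rot: [-0.391, 0.588, 0.386, 0.594]
force: [-2.0, 0.8, 6.6]
finger_gap: 0.0111
(array([-0.7,  0.2, -0.2]), array([74.8,  0.5,  0.3])) [-1.98790583  0.81805772  6.63271153] [ 0.17339779  0.93801055 -0.10676146]
```

```bash
python3 -m inch '[[0,0,0,0,4,0,0],[0,-8,0,0,0,0,0],[0,-12,0,0,0,0,0],[0,-10,0,0,0,0,0],[0,0,0,0,6.5,0,0],[0,0,0,0,7,0,0],[0,0,0,0,7,0,0],[0,0,0,0,7,0,0],[0,0,0,0,7,0,0],[0,0,0,0,7,0,0],[0,0,0,0,7,0,0],[0,0,0,0,7,0,0],[0,0,0,0,7,0,0],[0,0,0,0,7,0,0],[0,0,0,0,0,0,0]]' 100
python3 - <<'E'
from h import *
q,r,s=pose();print(q,rel([.4937,-.0324,.12],down(np.deg2rad(80.5))),s["force"],s["ft_torque"])
E
```

```text
time_s: 17.77
tool_pos: [0.591, -0.0584, 0.136]
eef_rot: [0.051, 0.699, -0.051, 0.711]
force: [1.1, 0.2, -1.9]
finger_gap: 0.0107
[ 0.59100118 -0.05838701  0.13599221] (array([  14.2,   11.7, -100.3]), array([ 1.2,  1. , -0. ])) [ 1.10941555  0.24439676 -1.89178309] [-0.04157037  0.09083844  0.03327266]
```

```bash
python3 -m inch '[[0,2,4,-33,1.2,1,0],[0,2,4,-34,0,0,0],[0,2,3.7,-33,0,0,0],[0,2,0,0,0,0,0],[0,0,0,0,0,0,0]]' 100
python3 - <<'E'
from h import *
q,r,s=pose();print(q,rel([.4937,-.0324,.12],down(np.deg2rad(80.5))),s["force"],s["ft_torque"])
im,d=robot.read_camera("wrist");P=robot.camera_params("wrist")
cv2.imwrite("pics/w6.png",im)
K,Rm,t=np.array(P["camera_matrix"]),np.array(P["R"]),np.array(P["t"])
def proj(X): p=K@(Rm@np.array(X)+t);return (p[:2]/p[2]).round(1)
print("pred near flange top",proj([.4927-.021,-.0337,.0615]),proj([.4947-.021,-.0311,.0615]),"pred foot top pt",proj(q+np.array([-.024,0,-.034])))
cv2.imwrite("pics/c6.png",cv2.resize(im[150:300,220:420],None,fx=3.8,fy=3.8,interpolation=2))
E
```

```text
time_s: 18.18
tool_pos: [0.4912, -0.0309, 0.1278]
eef_rot: [0.05, 0.705, -0.05, 0.706]
force: [0.5, -0.2, -1.0]
finger_gap: 0.0107
[ 0.49118005 -0.0308637   0.12782957] (array([ 7.8, -1.2,  2.7]), array([1.4, 0.1, 0. ])) [ 0.4942827  -0.21881099 -1.01317813] [0.01401688 0.06093062 0.03555405]
pred near flange top [309.8 186.7] [314. 189.] pred foot top pt [312.2 194.2]
```

View pics/c6.png

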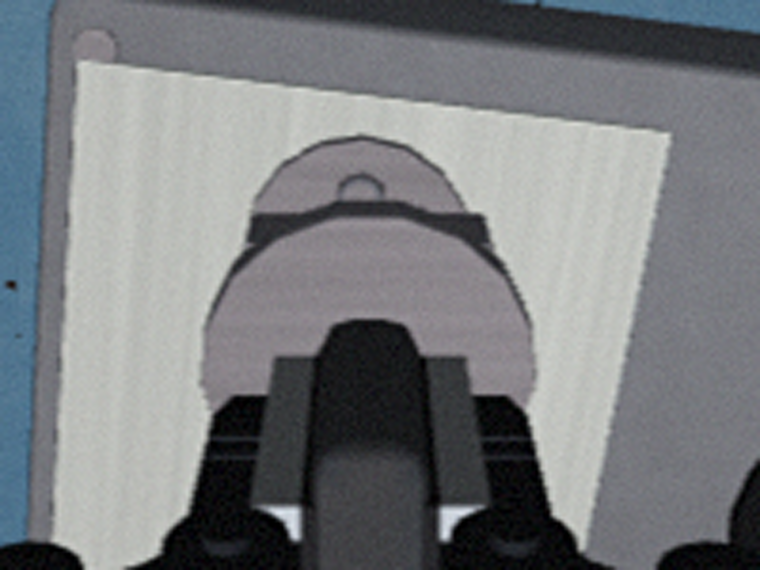

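The bar end at crop (362,188) is within about 1 mm of the foot's centreline (367), so I lower.

```bash
python3 -m inch '[[0,8,-1.2,2.5,1,0,0],[0,8,0,0,0,0,0],[0,8,0,0,0,0,0],[0,6,0,0,0,0,0],[0,5,0,0,0,0,0]]' 100
python3 - <<'E'
from h import *
q,r,s=pose();print(q,rel([.4937,-.0324,.0965],down(np.deg2rad(80.5))),s["force"],s["ft_torque"])
E
```

```text
time_s: 18.65
tool_pos: [0.4994, -0.0341, 0.0944]
eef_rot: [0.054, 0.702, -0.055, 0.708]
force: [-25.3, 5.9, 102.1]
finger_gap: 0.0109
[ 0.49944746 -0.03407318  0.09442773] (array([-2.1,  0.8, -5.9]), array([0.6, 0.6, 0. ])) [-25.33829975   5.86084291 102.09610484] [ 1.44862224  5.45121486 -0.0096718 ]
```

```bash
python3 -m inch '[[0,-1,0,-2,0,0.5,0],[0,-0.5,0.3,-2,0.3,0,0]]' 100
python3 - <<'E'
from h import *
q,r,s=pose();print(q,rel([.4937,-.0324,.0965],down(np.deg2rad(80.5))),s["force"],s["ft_torque"])
E
```

```text
time_s: 18.82
tool_pos: [0.4972, -0.0336, 0.0971]
eef_rot: [0.056, 0.703, -0.057, 0.706]
force: [-0.4, 0.3, -1.9]
finger_gap: 0.011
[ 0.49719989 -0.03362695  0.09713704] (array([ 0.6,  0.7, -3.7]), array([0.4, 0.2, 0. ])) [-0.38733332  0.28632438 -1.89505799] [-0.01394682  0.02231155 -0.02727031]
```

```bash
python3 -m inch '[[0,0.7,0.3,-1.5,-5,0,0],[0,0.7,0.3,-1.5,-6.5,0,0],[0,0.7,0,0,-6.5,0,0],[0,0.7,0,0,-6.5,0,0],[0,0.7,0,0,-6.5,0,0]]' 100
python3 - <<'E'
from h import *
q,r,s=pose();print(q,rel([.4937,-.0324,.0965],down(np.deg2rad(80.5))),s["force"],s["ft_torque"])
E
```

```text
time_s: 19.23
tool_pos: [0.496, -0.032, 0.0955]
eef_rot: [-0.141, 0.69, 0.141, 0.696]
force: [-7.1, 2.2, 19.1]
finger_gap: 0.0107
[ 0.49595039 -0.032001    0.0955192 ] (array([-1. ,  0.5, -2.2]), array([32.5,  0.5,  0. ])) [-7.07205534  2.19800425 19.09452951] [ 0.86452336  1.64060481 -0.10128737]
```

```bash
python3 -m inch '[[0,0.2,0.3,-1,-6.5,0,0],[0,0.5,0.3,-0.5,-6.5,0,0],[0,0.6,0,0,-6.5,0,0],[0,0.6,0,0,-6.5,0,0],[0,0.6,0,0,-6.5,0,0],[0,0.6,0,0,-6.5,0,0],[0,0.6,0,0,-4,0,0]]' 100
python3 - <<'E'
from h import *
q,r,s=pose();print(q,rel([.4937,-.0324,.0965],down(np.deg2rad(80.5))),s["force"],s["ft_torque"])
E
```

```text
time_s: 19.82
tool_pos: [0.494, -0.0301, 0.0955]
eef_rot: [-0.398, 0.581, 0.397, 0.589]
force: [-6.8, 2.2, 18.4]
finger_gap: 0.0109
[ 0.49395342 -0.03010996  0.09554265] (array([-1. , -0.6, -2.2]), array([78. ,  0.7,  0. ])) [-6.84766086  2.15232542 18.40862779] [ 0.83808224  1.77966992 -0.36300594]
```

```bash
python3 -m inch '[[0,-0.5,0,0,4,0.4,0],[0,-0.3,0,0,4,0.3,0],[0,-10,0,0,0,0,0],[0,-25,0,0,0,0,0],[0,-30,0,0,0,0,0],[0,0,0,0,7,0,0],[0,0,0,0,7,0,0],[0,0,0,0,7,0,0],[0,0,0,0,7,0,0],[0,0,0,0,7,0,0],[0,0,0,0,7,0,0],[0,0,0,0,7,0,0],[0,0,0,0,5,0,0],[0,0,0,0,0,0,0]]' 100
python3 - <<'E'
from h import *
q,r,s=pose();print(q,rel([.555,-.317,.16],down(np.deg2rad(98))),s["force"],s["finger_gap"],r.as_matrix()[:,1].round(3))
im,d=robot.read_camera("wrist");P=robot.camera_params("wrist");np.savez("pics/w7.npz",d=d,**{k:np.array(v) for k,v in P.items()});cv2.imwrite("pics/w7.png",im)
E
```

```text
time_s: 20.98
tool_pos: [0.4942, -0.0301, 0.1532]
eef_rot: [-0.031, 0.709, 0.029, 0.704]
force: [0.9, -0.0, -1.7]
finger_gap: 0.0111
[ 0.4941794  -0.03012585  0.15324245] (array([  -6.4, -291. ,   36.3]), array([-3.1, -0.5,  0.1])) [ 0.85424069 -0.03096299 -1.69174782] 0.01105851584474022 [-0.085  0.996 -0.002]
```

```bash
python3 -m inch '[[0,0,-36,5,0,0,0],[0,0,-36.5,4.5,0,0,0],[0,0,-36.5,4.5,0,0,0],[0,0,-36.5,4.5,0,0,0],[0,0,-36.5,4.5,0,0,0],[0,0,-36.5,4.5,0,0,0],[0,0,-36.5,4.5,0,0,0],[0,0,-35,4.5,-3,-0.5,0],[0,0,0,0,0,0,0]]' 100
python3 - <<'E'
from h import *
q,r,s=pose();print(q,rel([.555,-.317,.06],down(np.deg2rad(98))),s["force"],s["finger_gap"])
E
```

```text
time_s: 21.78
tool_pos: [0.5638, -0.326, 0.1469]
eef_rot: [-0.066, 0.705, 0.067, 0.703]
force: [-0.6, 2.0, -1.4]
finger_gap: 0.0105
[ 0.56377113 -0.32600655  0.14688138] (array([86.9, 10.4, -6.7]), array([ 2.8, -0.1, -0.1])) [-0.59797853  1.99376248 -1.36789186] 0.01053059133573048
```

```bash
python3 -m inch '[[0,20,10.4,-6.7,2.8,0,0],[0,35,0,0,0,0,0],[0,30,0,0,0,0,0],[0,10,0,0,0,0,0],[0,0,0,0,0,0,0]]' 100
python3 - <<'E'
from h import *
q,r,s=pose();print(q,rel([.555,-.317,.036],down(np.deg2rad(98))),s["force"],s["finger_gap"])
E
```

```text
time_s: 22.2
tool_pos: [0.555, -0.322, 0.045]
eef_rot: [-0.053, 0.706, 0.054, 0.704]
force: [0.4, -0.6, -0.8]
finger_gap: 0.0108
[ 0.55500843 -0.3219578   0.04495959] (array([9. , 4.9, 0.8]), array([ 0.7, -0.1, -0.1])) [ 0.38199022 -0.63896105 -0.8226675 ] 0.010777487280701995
```

```bash
python3 -m inch '[[0,4,0,0,0,0,0],[0,4,0,0,0,0,0],[0,3,0,0,0,0,0]]' 100
python3 - <<'E'
from h import *
q,r,s=pose();print(q,rel([.555,-.317,.034],down(np.deg2rad(98))),s["force"],s["finger_gap"])
E
```

```text
time_s: 22.45
tool_pos: [0.5553, -0.3223, 0.0344]
eef_rot: [-0.055, 0.706, 0.056, 0.704]
force: [-11.2, 6.8, 37.2]
finger_gap: 0.0106
[ 0.55534702 -0.3223104   0.03435886] (array([0.4, 5.3, 0.5]), array([ 1. , -0.1, -0.1])) [-11.17459412   6.75884376  37.19335148] 0.010576315038683046
```

Key is on the table. Ease off, open, lift, and check.

```bash
python3 -m inch '[[0,-0.3,0,0,0,0,0],[12,0.7,0,0,0,0,0],[20,0.7,0,0,0,0,0],[35,0.8,0,0,0,0,0],[35,0,0,0,0,0,0],[35,-12,0,0,0,0,0],[35,-30,0,0,0,0,0],[35,-40,0,0,0,0,0],[35,-40,0,0,0,0,0],[35,-40,0,0,0,0,0],[35,-30,0,0,0,0,0],[35,0,0,0,0,0,0]]' 100
python3 - <<'E'
from h import *
q,r,s=pose();print(q,s["force"])
im,d=robot.read_camera("wrist");P=robot.camera_params("wrist");cv2.imwrite("pics/w8.png",im)
K=np.array(P["camera_matrix"]);v,u=np.mgrid[0:400,0:640]
W=np.stack([(u-K[0,2])/K[0,0]*d,(v-K[1,2])/K[1,1]*d,d],-1);W=(W-np.array(P["t"]))@np.array(P["R"])
for lo,hi in((.066,.085),(.015,.03)):
    m=(np.hypot(W[...,0]-.555,W[...,1]+.32)<.045)&(W[...,2]>lo)&(W[...,2]<hi)
    if m.sum()>3:
        p=W[m];print(lo,m.sum(),cv2.minAreaRect(p[:,:2].astype(np.float32)),p.mean(0))
print("to view box",rel([.52,.0,.27],down(np.deg2rad(98))))
E
```

```text
time_s: 23.45
tool_pos: [0.5558, -0.3216, 0.235]
eef_rot: [-0.057, 0.705, 0.056, 0.705]
force: [-0.0, 0.1, 0.5]
finger_gap: 0.0346
[ 0.55578561 -0.32159719  0.23501117] [-0.01863676  0.11582987  0.48359111]
0.066 403 ((0.5565906763076782, -0.32571473717689514), (0.03454216569662094, 0.010969823226332664), 9.347078323364258) [ 0.55593608 -0.32573254  0.06931434]
0.015 952 ((0.5563262701034546, -0.32618609070777893), (0.04533630236983299, 0.046787019819021225), 8.188321113586426) [ 0.55413035 -0.3260022   0.01721376]
to view box (array([-37.3, 323. ,  16.4]), array([ 1.2, -0.1, -0. ]))
```

```bash
python3 -m inch '[[35,-10,36,12,0,0,0],[35,-10,38,12,0,0,0],[35,-10,38,12,0,0,0],[35,-10,38,12,0,0,0],[35,-10,38,12,0,0,0],[35,-10,38,12,0,0,0],[35,-10,38,12,0,0,0],[35,-10,38,12,0,0,0],[35,-10,38,12,0,0,0],[35,0,0,0,0,0,0],[35,0,0,0,0,0,0]]' 100
python3 - <<'E'
from h import *
q,r,s=pose();print(q)
im,d=robot.read_camera("wrist");P=robot.camera_params("wrist");np.savez("pics/w9.npz",d=d,**{k:np.array(v) for k,v in P.items()});cv2.imwrite("pics/w9.png",im)
big=cv2.resize(im,None,fx=1.25,fy=1.25,interpolation=2);
K,Rm,t=np.array(P["camera_matrix"]),np.array(P["R"]),np.array(P["t"])
def proj(X): p=K@(Rm@np.array(X)+t);return (p[:2]/p[2])
n,f=proj([.4937,-.0324,.0705]),proj([.589,-.0584,.0705]);l=proj([.594,.144,.067]);print(n,f,l)
T=[]
for p in(n,f,l):
    w=30;x,y=np.clip(p.round().astype(int),[w,w],[639-w,399-w]);T.append(cv2.resize(im[y-w:y+w,x-w:x+w],(260,260),interpolation=2))
cv2.imwrite("pics/c9.png",np.vstack([np.hstack(T),cv2.resize(im,(780,330))[:330]]))
E
```

```text
time_s: 24.42
tool_pos: [0.6079, 0.0418, 0.3105]
eef_rot: [-0.053, 0.711, 0.058, 0.699]
force: [0.8, 0.1, -0.2]
finger_gap: 0.035
[0.60790717 0.0418045  0.31045024]
[265.38463323  53.43343265] [234.46222269 136.75590727] [400.46370987 166.45468489]
```

View pics/c9.png

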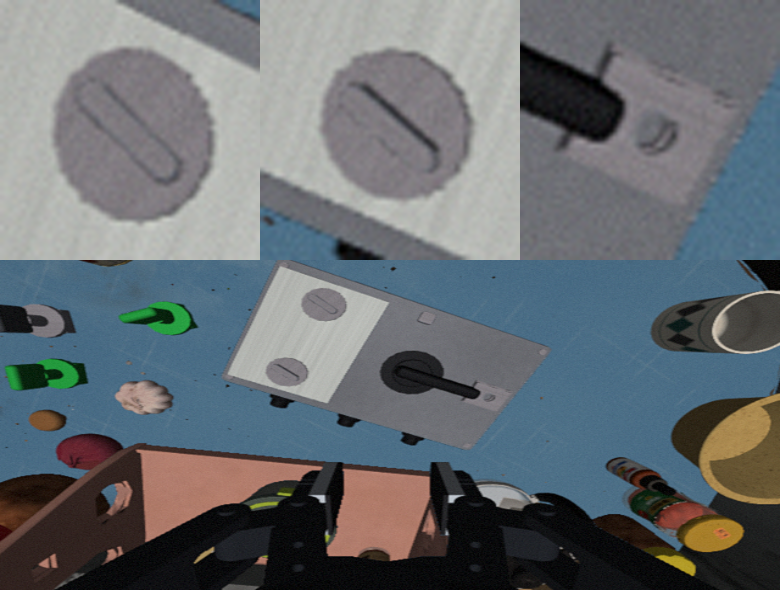

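The screws show turned bars, and the tab hole sits over the lug hole. I check the angles numerically.

```bash
python3 - <<'E'
from h import *
z=np.load("pics/w9.npz");P=dict(z);d=P.pop("d")
def f(c,a,b,zz=.0705):
    s=60/260;return deproj("w",c[0]-30+a*s,c[1]-30+b*s,zz,P=P)[:2]
for n,c,e in(("near",(265,53),(88,90,172,173)),("far",(234,137),(95,85,176,153))):
    v=f(c,*e[:2])-f(c,*e[2:]);a=np.rad2deg(np.arctan2(v[1],v[0]))%180;print(n,a,"joint rad",np.deg2rad(a+15.3))
K=P["camera_matrix"];v,u=np.mgrid[0:400,0:640]
W=np.stack([(u-K[0,2])/K[0,0]*d,(v-K[1,2])/K[1,1]*d,d],-1);W=(W-P["t"])@P["R"]
m=(W[...,2]>.085)&(W[...,2]<.11)&(np.hypot(W[...,0]-.575,W[...,1]-.085)<.07)
p=W[m][:,:2].astype(np.float32);print("lever",m.sum(),cv2.minAreaRect(p),p.mean(0))
w,V=np.linalg.eigh(np.cov(p.T));print(np.rad2deg(np.arctan2(V[1,1],V[0,1]))%180)
robot.read_camera("scene")
for t in("tin","spice_jar","mug"):print(t,[(np.round(r["point"],3).tolist(),round(r["p"],2)) for r in robot.find_in("scene",t)[:1]])
E
```

```text
near 55.44839517348153 joint rad 1.2347924362793175
far 57.44903025029146 joint rad 1.2697101055005404
lever 968 ((0.5775681138038635, 0.08502013981342316), (0.08369588106870651, 0.01414903812110424), 74.7770004272461) [0.57676613 0.08391441]
74.73577878421564
tin [([0.427, -0.251, 0.058], 0.93)]
spice_jar [([0.463, -0.378, 0.067], 0.94)]
mug [([0.465, 0.348, 0.05], 0.89)]
```

Both screws are at about 1.25 rad, the lever is at 74.7° against an off angle of 74.6–75°, and the bystanders have not moved. Handing in.

```bash
python3 -c "
from workcell import robot
print(robot.finish_job())"
```

```text
the job is handed in; nothing more can be done
None
```

The job is done and handed in at about 24.5 s of the 69 s allowed. I swung the handle clockwise to off, then opened the far screw and the near screw with the grey panel key. The key now stands on the table again, about 1 cm from where it started.

My last checks, all from the cameras before handing in (the system gave no verdict):

- **Handle:** the lever measures 74.7°, against 74.6° for the line to the lug hole, and the picture shows the two holes in line.
- **Screws:** near about 1.23 rad and far about 1.27 rad. Both are at their 1.25 stop within measuring error and past the 1.05 needed.
- **Key:** it stands upright, with its grip and foot centred within 1 mm of each other at the expected heights.
- **Tin, spice jar and mug:** found within about 6 mm of their first positions, which is close to the detector's own error.
- **Gripper:** clear of everything.

- **High force:** while seating the key on the near screw, I pressed with 102 N (limit 120 N) and backed off at once.
- **Disagreement:** the wrist camera placed the near screw about 3 mm apart in two views, so I used the average, and the key seated on both screws.

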